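# Load and clamp the hub carrier, then start the cell

### The job

Thread every orange gripper hub on the bench onto the carrier's posts, one hub per post, flat down on the plate. Then turn the black clamp knob clockwise until the clamp is tight and the knob slips, and stop: let it slip visibly but less than a quarter turn. Then press the yellow, the blue and the green key fully in that order, one at a time; never press the red key, and leave the other things on the bench alone.

Things in the scene. Friction and masses are not known exactly. Their poses are not given: they have to be found in the camera images.
- hub0_center (a point): Centre (half-way up, in the middle of the bore) of an orange plastic gripper hub, a block 50 mm long (its x), 36 mm wide (its y), 24 mm high (its z) with a vertical 16 mm through bore in the middle, 90 g; a steel stud sticks 5 mm out of each 36 mm wide end. Lies flat on the table at the start, its centre 12 mm up. Two to four hubs are present; an absent one reads None.
- hub1_center (a point): Centre (half-way up, in the middle of the bore) of an orange plastic gripper hub, a block 50 mm long (its x), 36 mm wide (its y), 24 mm high (its z) with a vertical 16 mm through bore in the middle, 90 g; a steel stud sticks 5 mm out of each 36 mm wide end. Lies flat on the table at the start, its centre 12 mm up. Two to four hubs are present; an absent one reads None.
- hub2_center (a point): Centre (half-way up, in the middle of the bore) of an orange plastic gripper hub, a block 50 mm long (its x), 36 mm wide (its y), 24 mm high (its z) with a vertical 16 mm through bore in the middle, 90 g; a steel stud sticks 5 mm out of each 36 mm wide end. Lies flat on the table at the start, its centre 12 mm up. Two to four hubs are present; an absent one reads None.
- hub3_center (a point): Centre (half-way up, in the middle of the bore) of an orange plastic gripper hub, a block 50 mm long (its x), 36 mm wide (its y), 24 mm high (its z) with a vertical 16 mm through bore in the middle, 90 g; a steel stud sticks 5 mm out of each 36 mm wide end. Lies flat on the table at the start, its centre 12 mm up. Two to four hubs are present; an absent one reads None.
- post0 (a point): Foot of one of the four fixed upright steel posts of the aluminium carrier plate: on the post's axis, at the plate's upper face, 15 mm above the table. Post 10 mm thick, 45 mm tall above this point, its top 7 mm tapered. The posts stand in a square 86 mm apart, along this point's x and y (the fixture's axes). A seated hub's centre is 12 mm above this point.
- post1 (a point): Foot of one of the four fixed upright steel posts of the aluminium carrier plate: on the post's axis, at the plate's upper face, 15 mm above the table. Post 10 mm thick, 45 mm tall above this point, its top 7 mm tapered. The posts stand in a square 86 mm apart, along this point's x and y (the fixture's axes). A seated hub's centre is 12 mm above this point.
- post2 (a point): Foot of one of the four fixed upright steel posts of the aluminium carrier plate: on the post's axis, at the plate's upper face, 15 mm above the table. Post 10 mm thick, 45 mm tall above this point, its top 7 mm tapered. The posts stand in a square 86 mm apart, along this point's x and y (the fixture's axes). A seated hub's centre is 12 mm above this point.
- post3 (a point): Foot of one of the four fixed upright steel posts of the aluminium carrier plate: on the post's axis, at the plate's upper face, 15 mm above the table. Post 10 mm thick, 45 mm tall above this point, its top 7 mm tapered. The posts stand in a square 86 mm apart, along this point's x and y (the fixture's axes). A seated hub's centre is 12 mm above this point.
- knob_grip (a point): Grip point of the black clamp knob beside the carrier: on its upright axis, 67 mm above the table, in the middle of the knob's finger bar. The bar is 40 mm long (this point's x), 14 mm thick (its y), 36 mm tall from 18 mm below to 16 mm above this point; below it a disc 42 mm across, then a white skirt 60 mm across. White line on top of the bar at its -x end. It turns clockwise seen from above.
- spindle (a joint): Turn in rad, clockwise from above, of the clamp screw and its white skirt (red index line). 0 is fully loose; starts anywhere from 0 to 1.2; at 5.2 it is fully tight against a hard stop, red line at the green mark on the grey pedestal. It turns with the knob with light friction (0.03 N m) and stays where left. A brass shoe moves to the carrier's edge as it turns. Turning the knob back loosens it.
- cap (a joint): Slip of the knob past the skirt in rad, clockwise; 0 at the start. The knob carries the skirt along until the skirt is at its stop; then the knob's torque limiter slips at 0.2 N m and this grows while the skirt stands still. It does not slip backwards past 0.
- key_yellow_top (a point): Centre of the top of the yellow push key, 24 mm across, in a round black 40 mm housing on the white control box (160 mm square, 50 mm tall). The key's top is 72 mm above the table when up. The four keys stand in a 60 mm square, in a different arrangement each time.
- key_yellow (a joint): Travel of the yellow key in m: 0 up, 0.006 fully down; springs back; about 1.5 N to start it, 5 N for fully down.
- key_blue_top (a point): Centre of the top of the blue push key, 24 mm across, in a round black 40 mm housing on the white control box (160 mm square, 50 mm tall). The key's top is 72 mm above the table when up. The four keys stand in a 60 mm square, in a different arrangement each time.
- key_blue (a joint): Travel of the blue key in m: 0 up, 0.006 fully down; springs back; about 1.5 N to start it, 5 N for fully down.
- key_green_top (a point): Centre of the top of the green push key, 24 mm across, in a round black 40 mm housing on the white control box (160 mm square, 50 mm tall). The key's top is 72 mm above the table when up. The four keys stand in a 60 mm square, in a different arrangement each time.
- key_green (a joint): Travel of the green key in m: 0 up, 0.006 fully down; springs back; about 1.5 N to start it, 5 N for fully down.
- key_red_top (a point): Centre of the top of the red push key, 24 mm across, in a round black 40 mm housing on the white control box (160 mm square, 50 mm tall). The key's top is 72 mm above the table when up. The four keys stand in a 60 mm square, in a different arrangement each time.
- key_red (a joint): Travel of the red key in m: 0 up, 0.006 fully down; springs back; about 1.5 N to start it, 5 N for fully down.
- bearing: Bystander to leave alone: blue pillow-block bearing, 56 x 30 mm foot, 42 mm tall, 0.5 kg. Origin at the middle of its underside or near it.
- driver: Bystander to leave alone: screwdriver lying flat, red handle. Origin at the middle of its underside or near it.
- pulley: Bystander to leave alone: aluminium pulley 40 mm across, 20 mm high. Origin at the middle of its underside or near it.
- screws: Bystander to leave alone: blue open tray 100 x 70 x 35 mm. Origin at the middle of its underside or near it.
There are look-alikes about, which are no part of the job. Leave any purple look-alike of the part that bears hub2_center alone.

How it is judged (in metres and radians):
On the way, in this order (a step that is already met when the one before it is completed fails the run):
1. every hub present is threaded on a post, flat on the carrier ((horizontal distance between hub0_center and post0 below 0.007 m or horizontal distance between hub0_center and post1 below 0.007 m or horizontal distance between hub0_center and post2 below 0.007 m or horizontal distance between hub0_center and post3 below 0.007 m) and height (world z) of each of hub0_center, hub1_center, hub2_center, hub3_center below 0.033 m and angle between each of hub0_center, hub1_center, hub2_center, hub3_center's own z axis and vertical below 0.15 rad and (horizontal distance between hub1_center and post0 below 0.007 m or horizontal distance between hub1_center and post1 below 0.007 m or horizontal distance between hub1_center and post2 below 0.007 m or horizontal distance between hub1_center and post3 below 0.007 m) and (horizontal distance between hub2_center and post0 below 0.007 m or horizontal distance between hub2_center and post1 below 0.007 m or horizontal distance between hub2_center and post2 below 0.007 m or horizontal distance between hub2_center and post3 below 0.007 m) and (horizontal distance between hub3_center and post0 below 0.007 m or horizontal distance between hub3_center and post1 below 0.007 m or horizontal distance between hub3_center and post2 below 0.007 m or horizontal distance between hub3_center and post3 below 0.007 m)), for 0.2 s.
2. the clamp is tight and the knob has slipped (value of joint spindle above 5.1 rad and value of joint cap above 0.2 rad), for 0.2 s.
3. the yellow key is pressed, alone (value of joint key_yellow above 0.004 m and value of joint each of key_blue, key_green, key_red below 0.002 m), for 0.05 s.
4. the blue key is pressed, alone (value of joint key_blue above 0.004 m and value of joint each of key_yellow, key_green, key_red below 0.002 m), for 0.05 s.
5. the green key is pressed, alone (value of joint key_green above 0.004 m and value of joint each of key_yellow, key_blue, key_red below 0.002 m), for 0.05 s.
At the end, for the whole second after the job is handed in: Every hub present sits on a post of its own, within 7 mm of the post's axis, flat (centre less than 33 mm above the table, tilt under 0.15 rad) and at rest; the spindle is tight (above 5.1 rad) and the knob has slipped 0.2 to 1.57 rad past it; all keys are up again (all of step 1 and all of step 2 and value of joint each of key_yellow, key_blue, key_green, key_red below 0.002 m and linear speed of each of hub0, hub1, hub2, hub3 below 0.02 m/s); the robot touches nothing.
It fails at once if the knob is turned on, slipping a quarter turn or more (value of joint cap above 1.6 rad).
It fails at once if the red key is pressed (value of joint key_red above 0.003 m).
It fails at once if two keys are pressed at once (value of joint each of key_yellow, key_blue above 0.003 m or value of joint each of key_yellow, key_green above 0.003 m or value of joint each of key_yellow, key_red above 0.003 m or value of joint each of key_blue, key_green above 0.003 m or value of joint each of key_blue, key_red above 0.003 m or value of joint each of key_green, key_red above 0.003 m).
It fails at once if a bystander is moved by more than 50 mm (distance of any of bearing, driver, pulley, screws from where it was at the start of the episode above 0.05 m).
Of hub0, hub1, hub2, hub3 only 2 to 4 are there at a start; the rules pass over those that are not, and their reading is None.
At some moment in a run one of hub0, hub1, hub2, hub3 may be knocked a few centimetres aside while the robot is not near it.
Once in a run the grip may slacken for a moment while it holds something.
It also fails if it takes over 210 s, if anything falls off the work surface, if the arm or the gripper's body presses on something with over 40 N, if the wrist force passes 120 N, or if a joint passes its speed limit or range.

### The arm

A 6-joint arm with a two-finger parallel gripper is mounted at the origin on the work surface. World frame = base frame: x ahead of the robot, y to its left, z up, the work surface at z = 0. Lengths are in m, angles in degrees, forces in N, time in s.
With the tool pointing down it reaches from about 0.375 to 0.75 m from the base axis. Payload 9 kg.
Tool frame: the origin (TCP) lies where the fingers leave the gripper's body, on its centre line; the fingertips stand 73 mm ahead of it and the grasp point (between the pads) lies 54 mm ahead of it (robot.tip_reach is the distance from the TCP to the fingertips, in m); z points along the fingers, y is the direction in which the jaws open and shut (so a half turn about z gives the same grasp; the last joint's range is limited). The gripper opens to 85 mm and grips with 20 to 120 N. Pads are 22 mm wide; open, the fingers measure 114 mm over their backs; the gripper's body (76 mm by 85 mm) begins 54 mm behind the grasp point. The pads swing forward as they close: fully open they stand 13 mm farther back than shut.
Start: joints at [64.532, 5.964, 5.575, 89.605, 0, 77.527], TCP at [0.135, 0.585, 0.304] pointing down, gripper open.
Joint ranges: [-171.21, 171.21], [-48.23, 106.86], [-62.78, 66.21], [-105.2, 120.99], [-86.42, 89.51], [-180, 180]. Speed limits (degrees/s): [127.2, 127.2, 147.25, 180, 180, 180].

### API

Orientations are given as [roll, pitch, yaw] about the fixed x, y, z axes, in that order (R = Rz(yaw) Ry(pitch) Rx(roll)).
In Python, from plant import robot gives the robot as it stands. Calls block until the motion is done:
- robot.move_pose(position, orientation): joint-space move of the TCP to a pose.
- robot.line_to(position, vel=0.15, rotation=None, guard=None): straight line of the TCP; rotation=None keeps the orientation; vel is the mean speed in m/s. With guard (N) it stops when the force on the tool has changed by that much, and returns True; else False.
- robot.goto_joints(angles): joint-space move.
- robot.set_gripper(opening): finger opening in m; the grip force is fixed at half the most; returns when the fingers have stopped.
- robot.pause(seconds).
- robot.ik(position, orientation): joint angles nearest the present ones, or None.
- robot.observe(): the state.
- robot.grab_frame(name): name is "scene" or "top" or "wrist"; returns the picture (420x560x3 uint8, blue, green, red); there is no depth.
- robot.get_calibration(name): a dict with "vertical_fov" (degrees; the focal length in pixels is half the picture's height over the tangent of half this angle, whatever the lens; pixels are square), "cx", "cy" (the principal point, pixels), "rvec" (rotation vector, rad) and "tvec" (3), from world to camera coordinates, as OpenCV has them. Camera axes: x right, y down, z forward; pixel columns grow to the right and rows downward; lengths in m; the calibration is good to about 2 mm. The wrist camera is an equidistant fisheye: a pixel r from the principal point sees the ray r / f radians off the axis. A picture is of the moment at which its call begins: read the wrist's pose just before it. get_calibration takes no time and is no camera call; for the wrist camera it gives the pose at the moment of the call.
A pose or a line that the arm cannot do raises robot.IKError and nothing moves.
- robot.job_done(): hands the job in, once; it reports no verdict.
The state is a dict: "time": time; "q": joint angles; "qvel": joint speeds; "joint_torque": joint torques, N m; "tool_pos": TCP position; "tcp_rot": TCP orientation; "ft_force": force on the tool from outside, world axes, zero at the start; "torque": the same for the moment, N m; "gripper_width": finger opening in m.
Only numpy, scipy, OpenCV 4.12 (cv2) and the standard library are available. Lean on these libraries where they do the work, as an engineer would, in place of code of your own. Each camera call takes 0.05 s, during which the arm holds its last target. There are 200 camera calls.

## Working session

There is one attempt and no reset: what is moved stays moved. The work goes in short steps, each a Python script; the robot and the scene stay as the last script left them, time stands still between calls to the robot, and variables do not carry over. Pictures are saved under pics/ and viewed, about 12 in all and at most 16, crops included, and the job is handed in when it is done.

```bash
ls; mkdir -p pics; python3 - <<'E'
from plant import robot
import cv2,numpy as np
o=robot.observe(); print(o)
for n in("scene","top","wrist"):
    print(n,robot.get_calibration(n)); cv2.imwrite(f"pics/{n}0.png",cv2.resize(robot.grab_frame(n),(800,600),interpolation=cv2.INTER_CUBIC))
E
```

```text
pics
{'time': 0.0, 'q': array([ 6.45319868e+01,  6.00000296e+00,  5.52876101e+00,  8.96049538e+01,
       -8.81630110e-04,  7.75267899e+01]), 'qvel': array([ 0.00125091,  0.02797888,  0.0822182 , -0.06361621,  0.0824784 ,
        0.054622  ]), 'joint_torque': array([-9.86119558e-04, -5.56934381e+01,  5.03648043e+01,  1.73255039e-02,
       -2.99635576e-04,  1.02573975e-05]), 'tool_pos': array([0.1348093 , 0.5844222 , 0.30312446]), 'tcp_rot': array([-1.79925412e+02, -1.55961744e-02,  1.67005187e+02]), 'ft_force': array([-0.19011695, -1.06567293,  0.24890614]), 'torque': array([-0.00987866, -0.07403518, -0.01906307]), 'gripper_width': 0.08556316430614608}
scene {'vertical_fov': 56.565437784275694, 'cx': 280.1581290041532, 'cy': 206.98995679406443, 'rvec': array([ 2.10404606,  1.44590773, -0.49969543]), 'tvec': array([-0.23044958, -0.31504345,  1.24584797])}
top {'vertical_fov': 57.653443671954136, 'cx': 277.2144579590073, 'cy': 216.59210609551474, 'rvec': array([ 2.14874353, -2.10589744,  0.21794635]), 'tvec': array([0.01374565, 0.53710166, 0.99866307])}
wrist {'vertical_fov': 65.70646984690485, 'cx': 285.7050665356541, 'cy': 212.09937151179753, 'rvec': array([-2.26153834, -1.79867302, -0.27491327]), 'tvec': array([-0.59969143, -0.03751328,  0.37935361])}
```

View pics/scene0.png

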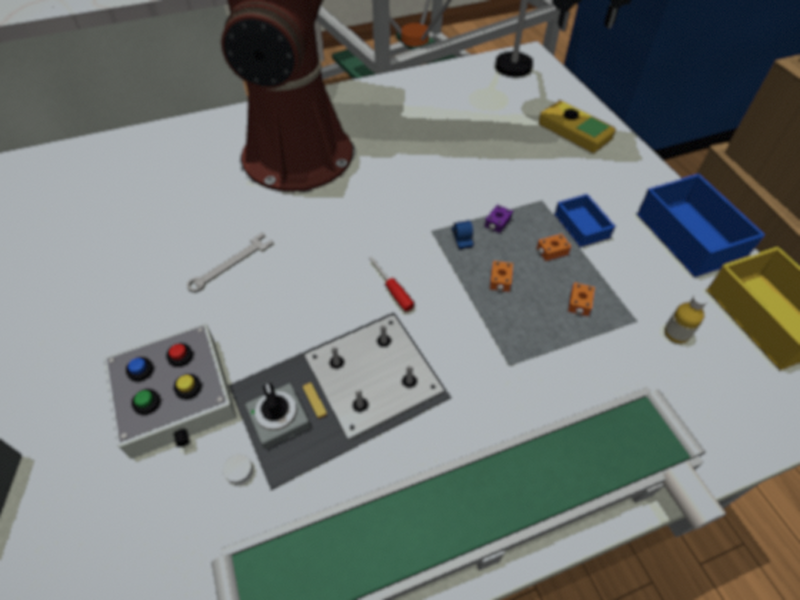

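View pics/top0.png

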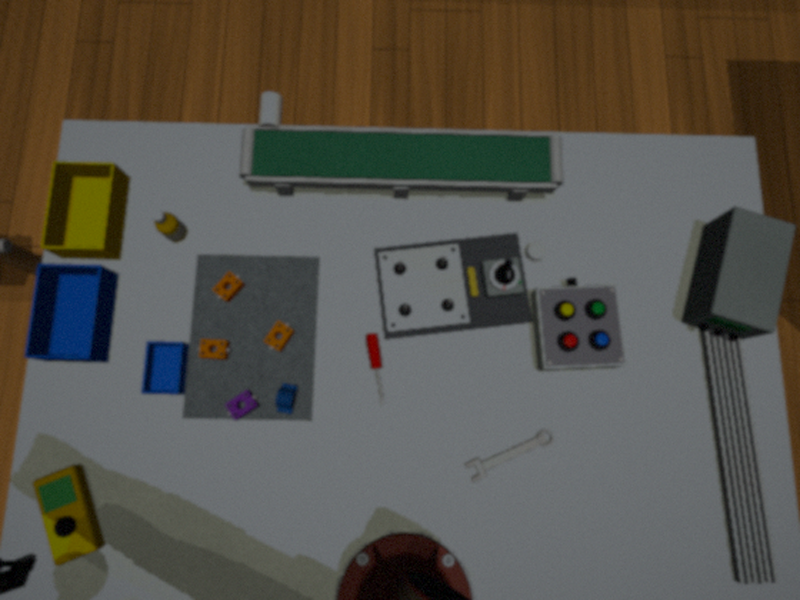

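The scene and top views show 3 orange hubs on the grey mat (top px (228,286), (214,349), (279,335)), with the purple look-alike at (242,404). The carrier is at the centre, with posts at about (400,268), (442,264), (405,310) and (447,305). The knob is at (505,272), and the keys are yellow (565,310), green (597,308), red (568,341) and blue (600,340).

```bash
cat > h.py <<'E'
from plant import robot
import cv2,numpy as np
from scipy.spatial.transform import Rotation as Rn
def ray(name,px,cal):
    f=210/np.tan(np.radians(cal["vertical_fov"]/2)); d=np.array([px[0]-cal["cx"],px[1]-cal["cy"]])
    if name=="wrist":
        r=np.hypot(*d); t=r/f; v=np.r_[d/max(r,1e-9)*np.sin(t),np.cos(t)]
    else: v=np.r_[d/f,1]
    R=cv2.Rodrigues(np.array(cal["rvec"]))[0]; v=R.T@v
    return -R.T@np.array(cal["tvec"]),v/np.linalg.norm(v)
def plane(name,px,cal,z):
    c,v=ray(name,px,cal); return c+v*(z-c[2])/v[2]
def tri(rays):
    A=sum(np.eye(3)-np.outer(v,v) for c,v in rays); b=sum((np.eye(3)-np.outer(v,v))@c for c,v in rays)
    p=np.linalg.solve(A,b); return p,max(np.linalg.norm((np.eye(3)-np.outer(v,v))@(p-c)) for c,v in rays)
def proj(name,P,cal):
    R=cv2.Rodrigues(np.array(cal["rvec"]))[0]; p=R@np.array(P)+cal["tvec"]
    f=210/np.tan(np.radians(cal["vertical_fov"]/2))
    if name=="wrist":
        r=np.hypot(p[0],p[1]); k=np.arctan2(r,p[2])/max(r,1e-9)
    else: k=1/p[2]
    return np.array([cal["cx"],cal["cy"]])+f*k*p[:2]
def down(yaw): return [180,0,yaw]
E
python3 - <<'E'
from h import *
T=robot.get_calibration("top");S=robot.get_calibration("scene")
tp={'hubA':(228,286),'hubB':(214,349),'hubC':(279,335),'post400':(400,268),'post442':(442,264),'post405':(405,310),'post447':(447,305),'knob':(505,272),'yel':(565,310),'gre':(597,308),'red':(568,341),'blu':(600,340)}
sp={'hubA':(582,298),'hubB':(553,245),'hubC':(502,275),'post400':(410,380),'post442':(361,404),'post405':(384,340),'post447':(337,361),'knob':(273,403),'yel':(187,384),'gre':(146,400),'red':(179,352),'blu':(139,367)}
for k in tp:
    p,e=tri([ray('top',np.array(tp[k])*.7-.15,T),ray('scene',np.array(sp[k])*.7-.15,S)]); print(k,p.round(3),round(e,4),np.hypot(*p[:2]).round(3))
W=robot.get_calibration("wrist");o=robot.observe()
R=Rn.from_euler('xyz',o['tcp_rot'],degrees=True).as_matrix()
c,v=ray('wrist',(W['cx'],W['cy']),W); print('cam in tool',R.T@(c-o['tool_pos']),R.T@v, 'cam x',R.T@cv2.Rodrigues(W['rvec'])[0][0])
E
```

```text
hubA [0.585 0.363 0.015] 0.0009 0.688
hubB [0.458 0.379 0.017] 0.0006 0.594
hubC [0.488 0.255 0.016] 0.0013 0.551
post400 [0.63  0.02  0.017] 0.0018 0.63
post442 [ 0.64  -0.065  0.016] 0.002 0.644
post405 [0.544 0.008 0.016] 0.0014 0.544
post447 [ 0.555 -0.076  0.017] 0.001 0.56
knob [ 0.615 -0.186  0.057] 0.0001 0.642
yel [ 0.541 -0.298  0.062] 0.0007 0.618
gre [ 0.546 -0.358  0.062] 0.0021 0.653
red [ 0.481 -0.301  0.063] 0.0004 0.568
blu [ 0.485 -0.362  0.061] 0.0012 0.605
cam in tool [ 0.07777623  0.00029432 -0.0691893 ] [-3.00354546e-01 -1.21647538e-04  9.53827622e-01] cam x [-3.80099133e-04  9.99999928e-01  7.84526171e-06]
```

```bash
python3 - <<'E'
from h import *
import pickle
views={'mat':(0.51,0.33,0.25),'car':(0.59,-0.05,0.26),'key':(0.53,-0.30,0.28)}
out={}
for k,p in views.items():
    for yaw in ((180,0) if k!='key' else (0,180)):
        best=None
        try: robot.move_pose(p,down(yaw))
        except robot.IKError as e: print(k,yaw,e); continue
        robot.pause(.3)
        cal=robot.get_calibration('wrist'); im=robot.grab_frame('wrist'); out[k,yaw]=(im,cal); print(k,yaw,robot.observe()['q'].round(0),robot.observe()['time'])
out['top']=(robot.grab_frame('top'),robot.get_calibration('top'))
pickle.dump(out,open('v.pkl','wb'))
def mos(items,fn,s,n,cols):
    t=[]
    for k,P in items:
        im,cal=out[k]; c=proj('wrist',P,cal).round().astype(int); print(k,P,c)
        pad=cv2.copyMakeBorder(im,200,200,200,200,cv2.BORDER_CONSTANT); cr=pad[c[1]+200-n:c[1]+200+n,c[0]+200-n:c[0]+200+n]
        cr=cv2.resize(cr,None,fx=s,fy=s,interpolation=cv2.INTER_CUBIC); cv2.putText(cr,f"{c[0]},{c[1]}",(2,12),0,.4,(255,0,255)); t.append(cr)
    cv2.imwrite(fn,np.vstack([np.hstack(t[i:i+cols]) for i in range(0,len(t),cols)]))
H=[(.585,.363,.02),(.458,.379,.02),(.488,.255,.02)]
mos([(('mat',y),P) for y in (180,0) for P in H if ('mat',y) in out],'pics/hubs.png',4,33,3)
if ('car',180) in out: cv2.imwrite('pics/car180.png',cv2.resize(out['car',180][0],(800,600),interpolation=cv2.INTER_CUBIC))
if ('car',0) in out: cv2.imwrite('pics/car0.png',cv2.resize(out['car',0][0],(800,600),interpolation=cv2.INTER_CUBIC))
E
```

```text
mat 180 [21.  7.  1. 84.  0. 21.] 2.175
mat 0 [  21.    7.    1.   84.    0. -159.] 5.175
car 180 [-17.   4.  -1.  85.   0. -17.] 7.65
car 0 [-17.   4.  -1.  85.  -0. 163.] 10.65
key 0 [-42.   7.   5.  87.   0. 138.] 12.0083
key 180 [-42.   7.   5.  87.   0. -42.] 15.0083
('mat', 180) (0.585, 0.363, 0.02) [317 266]
('mat', 180) (0.458, 0.379, 0.02) [338 142]
('mat', 180) (0.488, 0.255, 0.02) [206 174]
('mat', 0) (0.585, 0.363, 0.02) [250 114]
('mat', 0) (0.458, 0.379, 0.02) [238 244]
('mat', 0) (0.488, 0.255, 0.02) [362 215]
```

View pics/hubs.png

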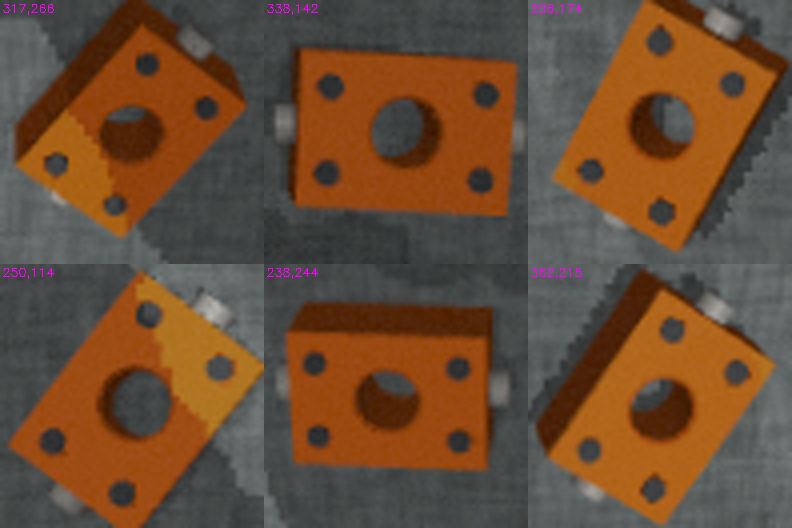

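View pics/car180.png

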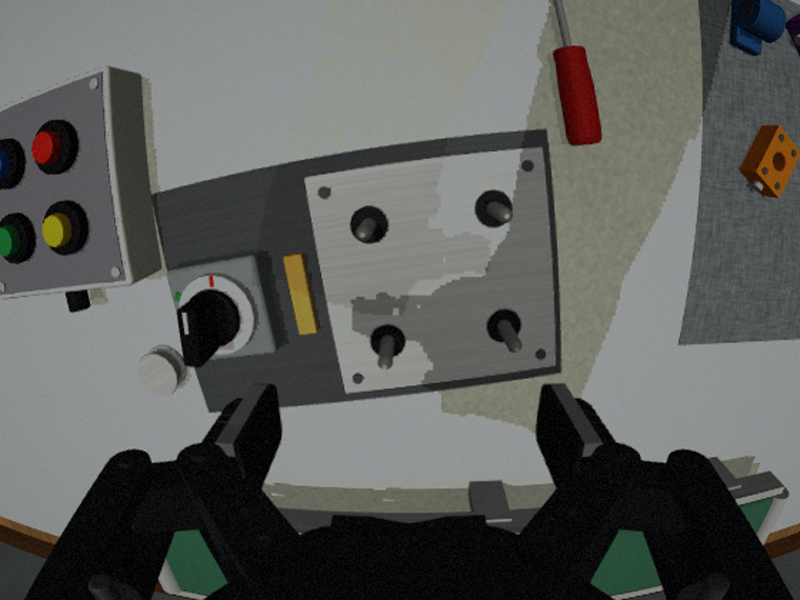

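```bash
python3 - <<'E'
from h import *
import pickle
out=pickle.load(open('v.pkl','rb'))
C={180:[(317,266),(338,142),(206,174)],0:[(250,114),(238,244),(362,215)]}
t={(180,0):[(147,64),(206,108),(55,164),(115,206)],(180,1):[(331,87),(486,95),(327,173),(480,181)],(180,2):[(659,41),(733,84),(591,171),(661,212)],
(0,0):[(149,315),(220,368),(52,441),(122,493)],(0,1):[(315,364),(458,368),(318,436),(459,441)],(0,2):[(673,330),(736,372),(590,450),(653,489)]}
for h in range(3):
    pts={}
    for y in(180,0):
        cal=out['mat',y][1]
        for_px=[np.array(C[y][h])-33+(np.array(p)-[264*h,0 if y==180 else 264]+.5)/4-.5 for p in t[y,h]]
        pts[y]=[ray('wrist',p,cal) for p in for_px]; 
        pl=np.array([plane('wrist',p,cal,.024) for p in for_px]); 
        if y==0: pts[0]=pts[0][::-1]; pl=pl[::-1]
        d=pl[2]-pl[0]; d2=pl[1]-pl[0]; print('ABC'[h],y,pl.mean(0).round(4),'sides',np.linalg.norm(d).round(4),np.linalg.norm(d2).round(4),'ang',np.degrees(np.arctan2(*d[1::-1])).round(1),np.degrees(np.arctan2(*d2[1::-1])).round(1))
    tr=[tri([a,b]) for a,b in zip(pts[180],pts[0])]
    print('  tri',np.mean([q[0] for q in tr],0).round(4),[round(q[0][2],4) for q in tr],max(q[1] for q in tr))
def tile(key,P,n,s):
    im,cal=out[key]; c=proj('wrist',P,cal).round().astype(int)
    pad=cv2.copyMakeBorder(im,200,200,200,200,cv2.BORDER_CONSTANT); cr=pad[c[1]+200-n:c[1]+200+n,c[0]+200-n:c[0]+200+n]
    cr=cv2.resize(cr,None,fx=s,fy=s,interpolation=cv2.INTER_CUBIC); cv2.putText(cr,f"{c[0]},{c[1]}",(2,12),0,.4,(255,0,255)); return cr
P=[(.63,.02,.03),(.64,-.065,.03),(.544,.008,.03),(.555,-.076,.03)]
cv2.imwrite('pics/posts.png',np.vstack([np.hstack([tile(('car',y),p,25,4) for p in P]) for y in (180,0)]))
K=(.615,-.186,.06)
cv2.imwrite('pics/knob.png',np.hstack([tile(('car',180),K,50,4),tile(('car',0),K,50,4)]))
G=(.513,-.33,.072)
cv2.imwrite('pics/keys.png',np.hstack([tile(('key',180),G,66,3),tile(('key',0),G,66,3)]))
E
```

```text
A 180 [0.5834 0.3621 0.024 ] sides 0.036 0.0199 ang -38.7 51.5
A 0 [0.5837 0.3622 0.024 ] sides 0.036 0.0201 ang -38.6 52.1
  tri [0.5837 0.3622 0.0235] [np.float64(0.0234), np.float64(0.0236), np.float64(0.0232), np.float64(0.0239)] 0.00012017858349258721
B 180 [0.458  0.3808 0.024 ] sides 0.0198 0.036 ang -1.6 88.7
B 0 [0.4581 0.3807 0.024 ] sides 0.0198 0.0361 ang -1.4 88.6
  tri [0.458  0.3808 0.0238] [np.float64(0.0237), np.float64(0.0236), np.float64(0.0236), np.float64(0.0243)] 6.840196434826174e-05
C 180 [0.4861 0.2557 0.024 ] sides 0.0359 0.0202 ang -31.2 58.6
C 0 [0.4863 0.2556 0.024 ] sides 0.0358 0.0198 ang -31.6 57.9
  tri [0.4862 0.2555 0.0236] [np.float64(0.0235), np.float64(0.0235), np.float64(0.0238), np.float64(0.0234)] 0.00018372500303320252
```

View pics/posts.png

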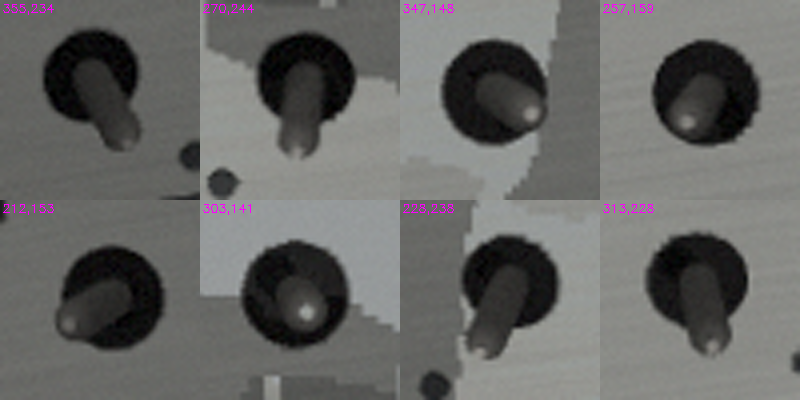

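View pics/knob.png

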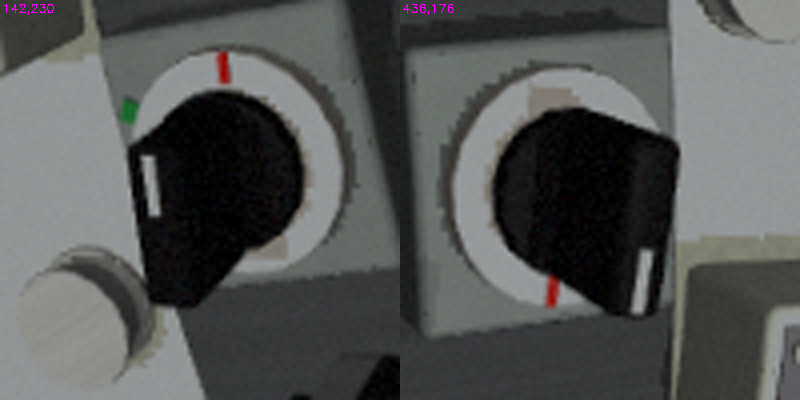

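View pics/keys.png

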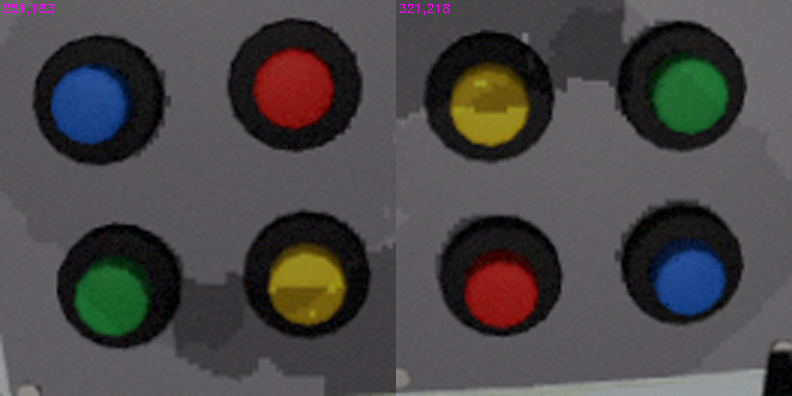

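```bash
python3 - <<'E'
from h import *
import pickle
out=pickle.load(open('v.pkl','rb'))
def T(k,items,n,s,za=None):
    # items: name -> (c180,tile180,c0,tile0)
    R={}
    for nm,(c1,t1,c2,t2) in items.items():
        a=np.array(c1)-n+(np.array(t1)+.5)/s-.5; b=np.array(c2)-n+(np.array(t2)+.5)/s-.5
        ca,cb=out[k,180][1],out[k,0][1]
        p,e=tri([ray('wrist',a,ca),ray('wrist',b,cb)]); R[nm]=p; print(nm,p.round(4),round(e,4), *( [plane('wrist',a,ca,za).round(4)[:2],plane('wrist',b,cb,za).round(4)[:2]] if za else []))
    return R
im,cal=out['car',180]
Pc=[(.63,.02,.03),(.64,-.065,.03),(.544,.008,.03),(.555,-.076,.03)]
c1=[proj('wrist',p,out['car',180][1]).round() for p in Pc];c2=[proj('wrist',p,out['car',0][1]).round() for p in Pc]
d1=[(91,76),(106,78),(94,91),(106,92)];d2=[(113,98),(95,95),(111,82),(97,80)]
u1=[(123,135),(97,142),(132,113),(86,120)];u2=[(69,122),(105,110),(83,143),(112,140)]
print('feet');F=T('car',{i:(c1[i],d1[i],c2[i],d2[i]) for i in range(4)},25,4,.016)
print('tops');T('car',{i:(c1[i],u1[i],c2[i],u2[i]) for i in range(4)},25,4,.060)
for a,b in((0,1),(2,3),(0,2),(1,3)): v=F[b]-F[a]; print(a,b,np.linalg.norm(v[:2]).round(4),np.degrees(np.arctan2(v[1],v[0])).round(2))
print('knob');k1=(142,230);k2=(436,176)
T('car',{'linea':(k1,(146,157),k2,(237,312)),'lineb':(k1,(154,216),k2,(247,250)),'red_out':(k1,(223,53),k2,(151,305)),'red_in':(k1,(225,82),k2,(154,277))},50,4,.083)
g1=(291,183);g1=proj('wrist',(.513,-.33,.072),out['key',180][1]).round();g2=(321,218)
print('keys',g1)
T('key',{'blue':(g1,(90,104),g2,(294,283)),'red':(g1,(293,88),g2,(106,289)),'green':(g1,(112,298),g2,(295,95)),'yellow':(g1,(307,287),g2,(93,105))},66,3,.072)
# bright knob crops
t=[]
for y,c in((180,k1),(0,k2)):
    cr=out['car',y][0][c[1]-50:c[1]+50,max(c[0]-50,0):c[0]+50].astype(float); cr=np.clip(255*(cr/255)**.4*1.3-60,0,255).astype(np.uint8)
    t.append(cv2.resize(cr,(400,400),interpolation=cv2.INTER_CUBIC))
cv2.imwrite('pics/knobb.png',np.hstack(t))
E
```

```text
feet
0 [0.6286 0.0204 0.0142] 0.0001 [0.6279 0.0201] [0.6288 0.0199]
1 [ 0.6401 -0.0646  0.014 ] 0.0 [ 0.6393 -0.0644] [ 0.6403 -0.0645]
2 [0.5432 0.0088 0.0138] 0.0001 [0.543  0.0084] [0.5441 0.0083]
3 [ 0.5549 -0.0763  0.0135] 0.0001 [ 0.5546 -0.076 ] [ 0.5558 -0.0762]
tops
0 [0.6285 0.0209 0.0545] 0.0006 [0.6261 0.0189] [0.6292 0.0201]
1 [ 0.6402 -0.0649  0.0535] 0.0001 [ 0.6372 -0.0646] [ 0.6409 -0.0645]
2 [0.5437 0.0093 0.0546] 0.0005 [0.5431 0.0086] [0.5462 0.0077]
3 [ 0.5552 -0.0769  0.0555] 0.0002 [ 0.5545 -0.0766] [ 0.5571 -0.0762]
0 1 0.0858 -82.25
2 3 0.0859 -82.17
0 2 0.0861 -172.23
1 3 0.086 -172.13
knob
linea [ 0.596  -0.186   0.0831] 0.0001 [ 0.596  -0.1862] [ 0.596  -0.1859]
lineb [ 0.6097 -0.1864  0.0831] 0.0 [ 0.6098 -0.1865] [ 0.6097 -0.1864]
red_out [ 0.5845 -0.1858  0.0372] 0.0003 [ 0.5731 -0.1641] [ 0.5973 -0.1647]
red_in [ 0.5917 -0.1857  0.0376] 0.0001 [ 0.5794 -0.1644] [ 0.6034 -0.1646]
keys [251. 183.]
blue [ 0.4846 -0.3618  0.0699] 0.0003 [ 0.4843 -0.3611] [ 0.4855 -0.3617]
red [ 0.4812 -0.3025  0.066 ] 0.0001 [ 0.4806 -0.3024] [ 0.4839 -0.3026]
green [ 0.5448 -0.3587  0.0676] 0.0003 [ 0.5433 -0.3574] [ 0.5457 -0.358 ]
yellow [ 0.5412 -0.2984  0.0675] 0.0001 [ 0.5398 -0.2984] [ 0.5423 -0.2985]
```

View pics/knobb.png

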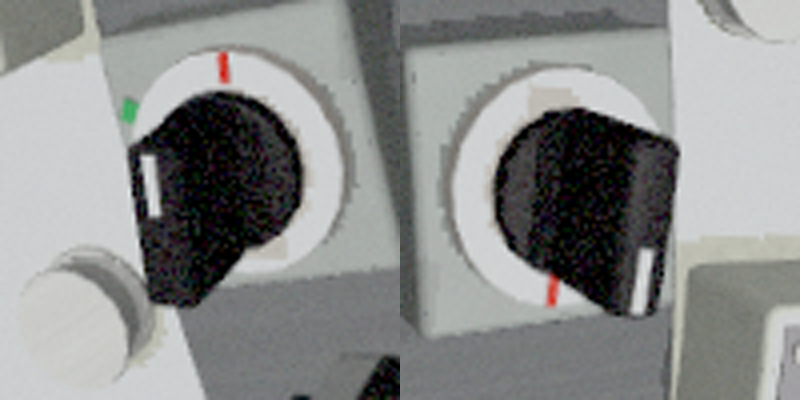

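The measurements agree with the sizes given. Hub tops are at z≈0.0236 with a hole pattern of 36×20 mm. Post feet are at z≈0.014 in an 86 mm square at 7.8°. The knob line is at z=0.083, running along world x at y≈-0.186. I'll place hub C first.

```bash
cat >> h.py <<'E'
import pickle
POST={0:(.6286,.0206),1:(.6401,-.0647),2:(.5434,.009),3:(.555,-.0765)}
def orange(im):
    h=cv2.cvtColor(im,cv2.COLOR_BGR2HSV); m=cv2.inRange(h,(4,150,60),(17,255,255))
    n,l,s,c=cv2.connectedComponentsWithStats(m); return [(c[i].round(1).tolist(),int(s[i,4])) for i in range(1,n) if s[i,4]>40 and c[i][0]>80 and c[i][0]<380 and 150<c[i][1]<300]
def hubto(xy,yaw,post,pyaw=187.8):
    x,y=xy
    robot.move_pose([x,y,.16],down(yaw)); robot.set_gripper(.060); 
    print('hover',robot.observe()['tool_pos'].round(4),robot.observe()['tcp_rot'].round(2))
    print('guard',robot.line_to([x,y,.077],vel=.08,guard=12),robot.observe()['tool_pos'].round(4))
    robot.set_gripper(.0); print('w',robot.observe()['gripper_width'])
    robot.line_to([x,y,.20],vel=.12); print('w',robot.observe()['gripper_width'])
    px,py=POST[post]
    robot.move_pose([px,py,.20],down(pyaw)); robot.pause(.3); o=robot.observe()
    print('over post',o['tool_pos'].round(4),o['tcp_rot'].round(2),'w',o['gripper_width'],o['time'])
def lower(post,pyaw=187.8):
    px,py=POST[post]
    robot.line_to([px,py,.135],vel=.1)
    g=robot.line_to([px,py,.093],vel=.04,guard=8); o=robot.observe(); print('guard',g,o['tool_pos'].round(4),o['ft_force'].round(1),o['gripper_width'])
    return g
def release(post):
    robot.set_gripper(.055); px,py=POST[post]; robot.line_to([px,py,.22],vel=.15); print(robot.observe()['time'])
E
python3 - <<'E'
from h import *
v=pickle.load(open('v.pkl','rb')); print(orange(v['top'][0]),orange(robot.grab_frame('top')))
hubto((.4862,.2555),148.6,0)
c=robot.get_calibration('wrist');im=robot.grab_frame('wrist'); cv2.imwrite('pics/carry.png',im[:,60:500]); print(orange(robot.grab_frame('top')))
E
```

```text
[([159.8, 200.0], 211), ([194.5, 234.8], 132), ([155.6, 236.2], 152)] [([159.5, 200.4], 212), ([194.9, 234.6], 136), ([155.7, 236.3], 154)]
hover [0.4863 0.2553 0.16  ] [180.     0.   148.58]
guard False [0.4867 0.2556 0.0777]
w 0.03477299213390408
w 0.03510384641685128
over post [0.6284 0.0214 0.2002] [-1.8000e+02  1.0000e-02 -1.7215e+02] w 0.03485905214741279 21.6083
[([159.5, 200.2], 204), ([155.6, 236.3], 156)]
```

View pics/carry.png

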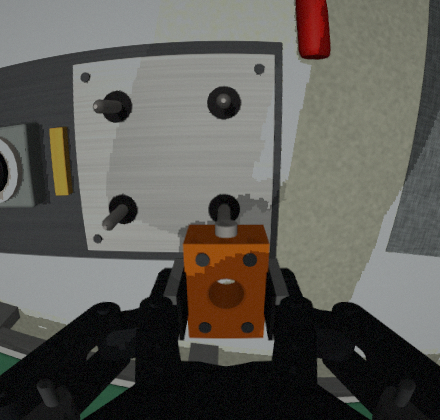

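The hub is held level and square. Its top holes in the crop are at (203,260), (249,258), (205,327) and (248,327), which I use to check its offset from the TCP.

```bash
cat >> h.py <<'E'
def held(px):
    c=robot.get_calibration('wrist'); return np.mean([plane('wrist',p,c,robot.observe()['tool_pos'][2]-.054+.001) for p in px],0)
E
python3 - <<'E'
from h import *
p=held([(263,260),(309,258),(265,327),(308,327)]); print('held centre',p,'target',POST[0])
if np.hypot(*(p[:2]-POST[0]))<.003:
    if not lower(0): release(0)
    robot.move_pose([.56,-.02,.26],down(180)); 
    cv2.imwrite('pics/after1.png',robot.grab_frame('wrist')); print(orange(robot.grab_frame('top')))
E
```

```text
held centre [0.62760469 0.02174445 0.1471205 ] target (0.6286, 0.0206)
guard False [0.6288 0.0206 0.0933] [-0.1  0.   0.1] 0.03465928438022833
25.0417
[([159.5, 200.2], 212), ([155.7, 236.4], 166)]
```

```bash
python3 - <<'E'
from h import *
hubto((.5837,.3622),141.4,2)
im=robot.grab_frame('wrist'); a=cv2.imread('pics/after1.png'); cv2.imwrite('pics/carry2.png',np.hstack([a[:,130:530],im[:,85:485]])); print(orange(robot.grab_frame('top')))
E
```

```text
hover [0.5842 0.3614 0.1604] [1.7997e+02 2.0000e-02 1.4134e+02]
guard False [0.5841 0.3624 0.0778]
w 0.03443590457140657
w 0.03470028558104094
over post [0.5435 0.0095 0.1999] [ 180.     -0.   -172.16] w 0.034867695306637456 31.625
[([259.7, 270.2], 19626), ([155.6, 236.1], 155)]
```

View pics/carry2.png

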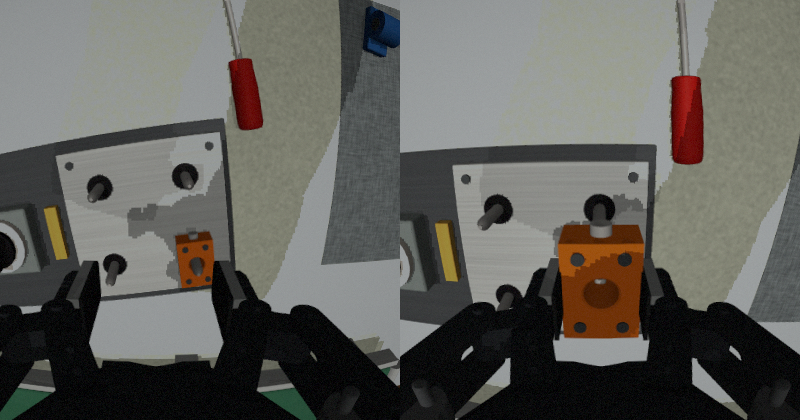

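Hub C is threaded on post 0, with the post showing through its bore. Hub A is held the same way, with holes at about the same pixels. I'll lower A, then fetch B for post 3.

```bash
python3 - <<'E'
from h import *
print(held([(262,260),(309,260),(265,327),(308,327)]))
if not lower(2):
    release(2)
    f=robot.grab_frame('top'); o=orange(f); print(o)
    if any(np.hypot(c[0]-155.7,c[1]-236.3)<1 for c,_ in o):
        hubto((.458,.3808),268.6,1)
        cv2.imwrite('pics/carry3.png',robot.grab_frame('wrist'))
E
```

```text
[0.54279854 0.00987285 0.14693864]
guard False [0.5436 0.009  0.0932] [ 0.4 -0.8 -0.5] 0.03444324385005828
35.0583
[([261.0, 263.4], 19905), ([155.6, 236.2], 168)]
hover [0.4587 0.3801 0.1602] [-1.7998e+02  1.0000e-02 -9.1500e+01]
guard True [0.4582 0.3808 0.0917]
w -7.324027102727695e-05
w 0.0002615760326492094
over post [ 0.6401 -0.0641  0.2001] [ 180.      0.   -172.14] w 0.0005118183872646682 41.2833
```

View pics/carry3.png

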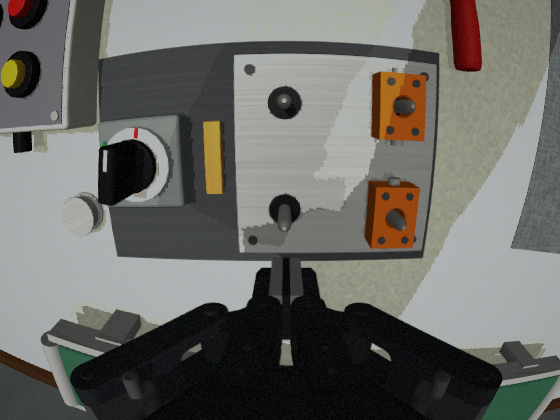

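Hubs C and A are both threaded and flat. The third grasp missed: the guard stopped at z=0.092, the height of a hub's top under a finger, so hub B was probably knocked aside. I'll look at it again.

```bash
python3 - <<'E'
from h import *
robot.set_gripper(.06)
out={}
for yaw in (180,0):
    robot.move_pose([.51,.33,.25],down(yaw)); robot.pause(.3); c=robot.get_calibration('wrist'); out[yaw]=(robot.grab_frame('wrist'),c)
pickle.dump(out,open('v2.pkl','wb')); print(orange(robot.grab_frame('top')),robot.observe()['time'])
t=[]
for yaw in(180,0):
    im,_=out[yaw]; m=cv2.inRange(cv2.cvtColor(im,cv2.COLOR_BGR2HSV),(4,150,60),(17,255,255)); n,l,s,c=cv2.connectedComponentsWithStats(m)
    b=max((i for i in range(1,n) if 80<c[i][1]<330),key=lambda i:s[i,4]); q=c[b].round().astype(int); print(q,s[b])
    p=cv2.copyMakeBorder(im,100,100,100,100,cv2.BORDER_CONSTANT)[q[1]+60:q[1]+140,q[0]+60:q[0]+140]; t.append(cv2.resize(p,(400,400),interpolation=cv2.INTER_CUBIC))
cv2.imwrite('pics/hubB2.png',np.hstack(t))
E
```

```text
[([279.2, 185.9], 120), ([282.3, 211.9], 71), ([155.0, 238.5], 250)] 46.875
[323 157] [ 296  136   55   43 1917]
[251 227] [ 224  206   54   43 1924]
```

View pics/hubB2.png

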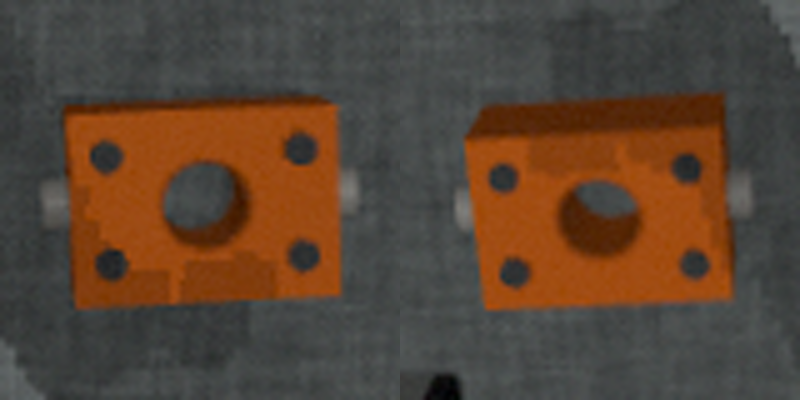

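Hub B still lies flat, moved and turned slightly. Its holes in the left tile are at (106,157), (301,149), (112,265) and (303,256).

```bash
python3 - <<'E'
from h import *
out=pickle.load(open('v2.pkl','rb'))
Q={180:(323,157),0:(251,227)}; t={180:[(106,157),(301,149),(112,265),(303,256)],0:[(103,178),(287,168),(115,272),(294,264)]}
P={}
for y in(180,0):
    px=[np.array(Q[y])-40+(np.array(p)+.5)/5-.5 for p in t[y]]; pl=np.array([plane('wrist',p,out[y][1],.0238) for p in px]); pl=pl if y==180 else pl[::-1]
    d=pl[1]-pl[0]+pl[3]-pl[2]; a=np.degrees(np.arctan2(d[1],d[0])); P[y]=(pl.mean(0),a); print(y,pl.mean(0).round(4),a.round(1),np.linalg.norm(d)/2)
xy=(P[0][0]+P[180][0])[:2]/2; a=(P[0][1]+P[180][1])/2; print(xy,a)
o=orange(robot.grab_frame('top')); print(o)
hubto(xy,a+180,1)
im=robot.grab_frame('wrist'); cv2.imwrite('pics/carry4.png',im[200:380,180:400]); m=cv2.inRange(cv2.cvtColor(im,cv2.COLOR_BGR2HSV),(4,150,60),(17,255,255)); m[:220]=0;m[:,:240]=0;m[:,335:]=0
ys,xs=np.nonzero(m); print('orange box',xs.min(),xs.max(),ys.min(),ys.max(),len(xs))
E
```

```text
180 [0.4736 0.365  0.0238] 93.2 0.035771486951891016
0 [0.4736 0.365  0.0238] 93.2 0.035880568910486306
[0.47358207 0.36497538] 93.22277943381434
[([279.3, 185.9], 124), ([283.6, 214.0], 87), ([155.1, 238.5], 252)]
hover [0.4738 0.3649 0.1602] [-1.7998e+02  1.0000e-02 -8.6760e+01]
guard False [0.474  0.3651 0.0777]
w 0.03495994215051351
w 0.034818017071843906
over post [ 0.6401 -0.0641  0.2001] [-180.      0.   -172.14] w 0.03497010859905863 53.25
orange box 243 329 222 335 8210
```

```bash
python3 - <<'E'
from h import *
if not lower(1):
    release(1)
robot.move_pose([.60,-.09,.27],down(180)); robot.pause(.2)
cv2.imwrite('pics/placed.png',robot.grab_frame('wrist')); print(orange(robot.grab_frame('top')),robot.observe()['gripper_width'])
for w in (-15.3,170): pass
print(robot.ik([.6143,-.1864,.18],down(178.3)))
E
```

```text
guard False [ 0.6403 -0.0648  0.0932] [-0.5  0.4 -1.1] 0.034118254667583774
56.6333
[([277.0, 183.8], 102)] 0.05502959755140998
[-28.5266886   13.96774922   1.54036044  77.57261122   0.
 -26.8266886 ]
```

View pics/placed.png

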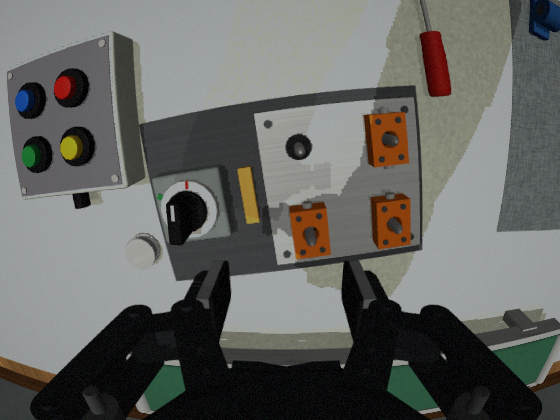

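All three hubs are threaded on posts 0, 1 and 2. Next is the knob.

```bash
cat >> h.py <<'E'
KX,KY=.6143,-.1864
def turn(n,step):
    q=robot.observe()['q'].copy(); 
    for i in range(n):
        q[5]+=step; robot.goto_joints(q); o=robot.observe()
        print(round(o['q'][5],1),'tz',round(o['torque'][2],3),'f',o['ft_force'].round(1),'t',round(o['time'],1))
E
python3 - <<'E'
from h import *
v=pickle.load(open('v.pkl','rb'))
for z in(.02,.028,.036):
    g=plane('wrist',np.array((142,230))-50+(np.array((129,110))+.5)/4-.5,v['car',180][1],z)[:2]-[KX,KY]; print(z,np.hypot(*g).round(4),np.degrees(np.arctan2(g[1],g[0])).round(1))
robot.set_gripper(.04)
robot.move_pose([KX,KY,.20],down(178.3)); print(robot.observe()['torque'].round(3))
print(robot.line_to([KX,KY,.124],vel=.08,guard=10))
robot.set_gripper(0); o=robot.observe(); print(o['gripper_width'],o['torque'].round(3),o['ft_force'].round(1),o['q'].round(1))
turn(4,45)
E
```

```text
0.02 0.0394 -105.1
0.028 0.0358 -110.6
0.036 0.0326 -117.3
[ 0.056 -0.032  0.036]
False
0.012934243847107108 [-0.31   0.223  0.002] [-2.  -1.8  3.6] [-28.5  15.7  -2.3  71.9  -0.  -26.8]
18.0 tz -0.019 f [-0.5 -1.2  1.4] t 60.4
63.0 tz -0.003 f [0.4 0.3 1.8] t 61.2
108.0 tz -0.052 f [ 0.9 -2.1  0.6] t 61.9
153.0 tz -0.049 f [ 1.3 -2.7  1.1] t 62.7
```

```bash
python3 - <<'E'
from h import *
robot.set_gripper(.04); p=robot.observe()['tool_pos']
robot.line_to([KX,KY,.185],vel=.1)
q=robot.observe()['q'].copy(); q[5]-=180; robot.goto_joints(q)
cv2.imwrite('pics/half.png',robot.grab_frame('wrist'))
print(robot.line_to([KX,KY,.124],vel=.08,guard=10)); robot.set_gripper(0); o=robot.observe(); print(o['gripper_width'],o['torque'].round(3),o['q'].round(1))
turn(2,45); turn(5,5)
E
```

```text
False
0.013138647975267731 [-0.258  0.22  -0.046] [-28.5  15.6  -2.3  71.9  -0.  -26.8]
18.1 tz -0.045 f [ 0.  -1.5  2.1] t 68.6
63.0 tz -0.001 f [-0.5 -0.4  1.8] t 69.3
67.8 tz -0.062 f [-1.4 -0.8  1.3] t 69.6
72.8 tz -0.0 f [-0.4 -1.9  1.3] t 69.8
77.7 tz -0.065 f [-0.9 -1.4  1.1] t 70.1
82.7 tz 0.002 f [-0.8 -0.9  0.9] t 70.3
87.7 tz -0.061 f [-0.3 -1.7  1.7] t 70.6
```

```bash
python3 - <<'E'
from h import *
q=robot.observe()['q'].copy(); hit=None; q0=q[5]
while q[5]<q0+32:
    q[5]+=4; robot.goto_joints(q); tz=[];j=[]
    for _ in range(6): robot.pause(.03); o=robot.observe(); tz.append(o['torque'][2]); j.append(o['joint_torque'][5])
    print(round(o['q'][5],1),np.mean(tz).round(3),np.mean(j).round(3))
    if abs(np.mean(tz))>.13: 
        if hit is None: hit=q[5]; print('HIT')
        if q[5]>=hit+12: break
E
```

```text
91.6 0.036 0.025
95.6 0.008 0.044
99.7 0.019 0.045
103.7 0.025 0.046
107.7 0.014 0.046
111.7 0.01 0.046
115.6 -0.008 0.046
119.7 0.022 0.046
```

```bash
python3 - <<'E'
from h import *
robot.set_gripper(.04); robot.line_to([KX,KY,.185],vel=.1)
robot.move_pose([.60,-.12,.26],down(180)); robot.pause(.2); c=robot.get_calibration('wrist'); im=robot.grab_frame('wrist'); pickle.dump((im,c),open('k.pkl','wb'))
q=proj('wrist',(KX,KY,.05),c).round().astype(int); print(q,robot.observe()['time'])
a=im[q[1]-45:q[1]+45,q[0]-45:q[0]+45]; b=cv2.imread('pics/half.png'); b=cv2.resize(b,(533,400))
a=np.clip(255*(a/255.)**.5*1.2-40,0,255).astype(np.uint8)
cv2.imwrite('pics/knob2.png',np.hstack([cv2.resize(a,(400,400),interpolation=cv2.INTER_CUBIC),b[:,70:470]]))
E
```

```text
[213 216] 77.7167
```

View pics/knob2.png

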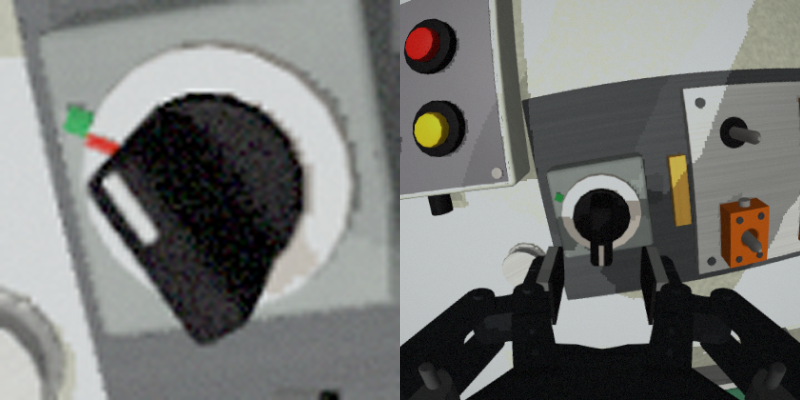

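```bash
python3 - <<'E'
from h import *
im,c=pickle.load(open('k.pkl','rb'))
f=lambda p,z: plane('wrist',np.array((213,216))-45+(np.array(p)+.5)/4.444-.5,c,z)[:2]
a,b=f((108,177),.083),f((150,241),.083); r1,r2=f((88,138),.0373),f((117,150),.0373); g=f((78,122),.0373)
ang=lambda v: np.degrees(np.arctan2(v[1],v[0]))
print(a,b,'line',ang(a-b)%360,'red',ang(r1-[KX,KY])%360,ang(r1-r2)%360,'green',ang(g-[KX,KY])%360, r1,r2)
d=np.array([KX,KY])-(a+b)/2; print(ang(-d)%360,np.linalg.norm(d))
E
```

```text
[ 0.59827929 -0.19599037] [ 0.6106894  -0.18894728] line 209.57616344675588 red 248.7280964503003 246.8504638896126 green 244.12665446090728 [ 0.6035577  -0.21399253] [ 0.60629466 -0.20759118]
211.72768388607702 0.011540263209760208
```

The red line stands at the green mark, and the knob's white line is about 37° (0.65 rad) past it. The clamp is therefore tight, and the slip is inside the 0.2–1.57 window. Next the keys.

```bash
python3 - <<'E'
from h import *
robot.set_gripper(0)
K={'yellow':(.5411,-.2985),'blue':(.4848,-.3617),'green':(.5446,-.3585)}
yaw=180
for k,(x,y) in K.items():
    robot.move_pose([x,y,.18],down(yaw)); robot.line_to([x,y,.152],vel=.06); robot.pause(.2)
    f0=robot.observe()['ft_force'][2]
    g=robot.line_to([x,y,.1365],vel=.015,guard=10); o=robot.observe(); robot.pause(.2); o2=robot.observe()
    print(k,g,o['tool_pos'].round(4),o2['tool_pos'].round(4),'dF',round(o['ft_force'][2]-f0,1),round(o2['ft_force'][2]-f0,1),o['time'])
    if k=='yellow': cv2.imwrite('pics/press.png',robot.grab_frame('wrist'))
    robot.line_to([x,y,.18],vel=.08)
    if not g: print('no contact'); break
E
```

```text
yellow True [ 0.5411 -0.2985  0.1387] [ 0.5411 -0.2985  0.1386] dF 5.7 6.2 80.7
blue True [ 0.4848 -0.3617  0.1387] [ 0.4848 -0.3617  0.1387] dF 5.1 6.1 83.7417
green True [ 0.5446 -0.3585  0.1387] [ 0.5446 -0.3585  0.1387] dF 4.0 5.8 86.65
```

All three keys bottomed out at tip z≈0.0657, which is 6 mm below 72 mm. One last look before handing in.

```bash
python3 - <<'E'
from h import *
robot.move_pose([.57,-.13,.29],down(180)); robot.pause(.3)
cv2.imwrite('pics/final.png',cv2.resize(robot.grab_frame('wrist'),(800,600),interpolation=cv2.INTER_CUBIC))
E
```

```text
(no output)
```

View pics/final.png

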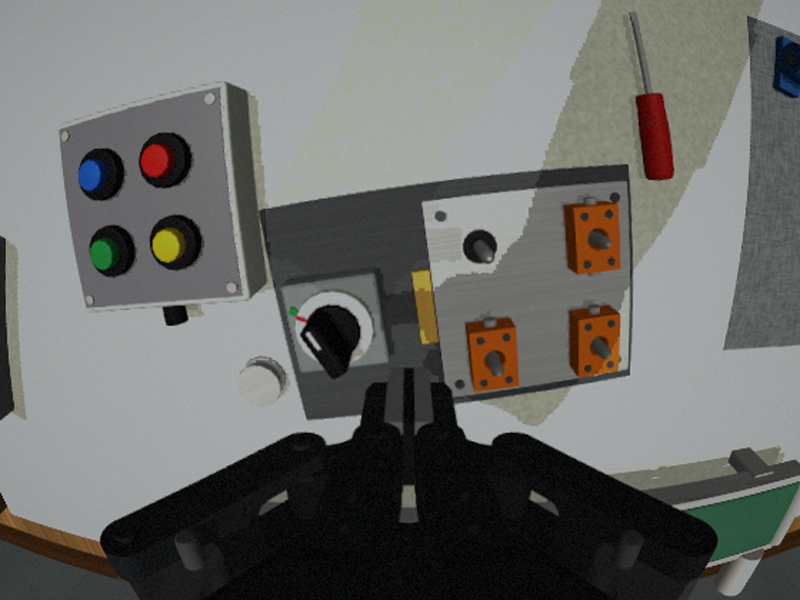

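The hubs at (593,238), (597,341) and (492,354) sit flat on their posts. The brass shoe has moved to the carrier edge, the red line is at the green mark, the keys are up and the arm is clear.

```bash
python3 -c "
from plant import robot
print(robot.job_done(),robot.observe()['time'])"
```

```text
the job is handed in; nothing more can be done
the job is handed in; nothing more can be done
```

I finished the job and handed it in at about 90 s on the robot's clock; no verdict was reported.

- **Hubs:** All three orange hubs are threaded on posts 0, 1 and 2. My first grasp of the third hub missed. It had been moved about 2 cm, and my fingers touched its top before the guard stopped them at 12 N. I measured it again and it then went on cleanly. The last picture shows all three flat on the plate.
- **Clamp:** I turned the knob about 327° in two grips. The red line is at the green mark, and the knob has slipped about 0.65 rad by picture (the limits are 0.2 to 1.57). The wrist and joint torque readings did not show the slip clearly, so this rests on the picture alone.
- **Keys:** I pressed yellow, blue and green in that order, and each went the full 6 mm (force change about 6 N). The last picture shows all four keys up. I never went to the red key.
- **Other checks:** My triangulated key-top heights came out 2 to 6 mm below the stated 72 mm. The depth at which the keys bottomed out agreed with 72 mm. I did not touch the bystanders or the purple look-alike, but I did not measure their positions again.

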